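# Unclip the round stone sample from the drying rail

## Robot

A 7-joint arm with a two-finger parallel gripper is mounted at the origin on the work surface. World frame = base frame: x ahead of the robot, y to its left, z up, the work surface at z = 0. Lengths are in m, angles in rad, forces in N, time in s.
With the tool pointing down it reaches from about 0.4 to 0.875 m from the base axis. Payload 6.5 kg.
Tool frame: the origin (TCP) lies midway between the tips of the shut fingers; the grasp point (between the pads) lies 19 mm behind it; z points along the fingers, y is the line along which they close (so a half turn about z gives the same grasp; the last joint's range is limited). The gripper opens to 88 mm and grips with 3 to 60 N. Pads are 18 mm wide; open, the fingers measure 123 mm over their backs; the gripper's body (75 mm by 187 mm) begins 45 mm behind the grasp point.
Start: joints at [-1.291, 0.536, -0.004, 1.538, 0.003, 1.067, -0.071], TCP at [0.22, 0.612, 0.239] pointing down, gripper open.
Joint ranges: [-2.7, 2.7], [-0.37, 2.16], [-1.27, 1.26], [0.24, 2.4], [-1.31, 4.45], [0.19, 1.91], [-2.76, 2.76]. Speed limits (rad/s): [2.39, 2.39, 3.14, 3.14, 3.14, 3.14, 3.14].

## Interface

Orientations are given as a unit quaternion [w, x, y, z].
In Python, from bench import bot gives the robot as it stands.
- The arm moves only by the tool step_arm, never from a script. Its argument "steps" is a list of rows, each a list of 7 numbers: the shift along the tool's x, y, z in m, then the turn, a rotation vector about the tool's x, y, z in degrees, then the opening, from -1 (shut) to 1 (fully open). A call has 1 to 8 rows; each row is the pose to reach, as a shift and turn from the pose commanded when the call began, along the tool's axes at that moment; what a row does not reach only later rows make up. A row lasts 1/10 s, in which the tool goes at most 50 mm and 8.59 degrees, less where a joint would pass 70% of its speed; a pose out of reach is approached as far as the arm can. A call with a gripper value outside its range is refused whole. The fingers move at their own pace and stop on an object; the grip force is fixed at half the most. Time passes only in rows, so rows that repeat a pose let the fingers close. It gives the time, the measured TCP pose, the force, the opening and the grip force at its end, in the units of the state.
- bot.state(): the state, without advancing time (a new reading comes with each control period).
- bot.read_camera(name): name is "scene" or "top" or "wrist"; returns a dict with "img" (420x560x3 uint8, red, green, blue), "depth" (420x560 float32, m along the optical axis (not along the pixel's ray), 0 where there is no reading), "fx", "fy", "cx", "cy" (pixels), "pose" (4x4, takes a point from camera to world coordinates). Camera axes: x right, y up, looking along -z (the intrinsics and any distortion apply to the point x, -y, -z); pixel columns grow to the right and rows downward; lengths in m; the calibration is good to about 2 mm. A picture is of the moment at which its call begins.
- bot.sign_off(): hands the job in; it is judged then, once.
The state is a dict: "clock": time; "joint_positions": joint angles; "dq": joint speeds; "joint_efforts": joint torques, N m; "position": TCP position; "tcp_rot": TCP orientation; "force": force on the tool from outside, world axes, zero at the start; "torque": the same for the moment, N m; "gripper_width": finger opening in m; "finger_force": force on a finger pad.
Only numpy, scipy, OpenCV 4.12 (cv2) and the standard library are available. Lean on these libraries where they do the work, as an engineer would, in place of code of your own. Each camera call takes 0.05 s, during which the arm holds its last target. There are 200 camera calls.

## Task

Pull the wooden holder that carries the round stone sample straight up off the drying rail, against its sprung catch, and stand it upright in the middle of the green mat on the assembly board; set it down, do not drop it. Leave the holders with the square and the oblong sample clipped where they are.

Things in the scene. Friction and masses are not known exactly. Their poses are not given: they have to be found in the camera images.
- round_center (a point): Centre of the holder to move (flat ROUND pale stone tile, 38 mm, on top), 32 mm above its foot. Wooden saddle block 40 mm across (x), 44 along (y, along the rail), 64 high with the 10 mm tile; 0.08-0.17 kg. A slot 28 mm deep under it straddles the rail; clipped on, its foot is 24 mm above the table. Grip its two x faces at this height, 40 N or more. Catch: see oblong.
- square_center (a point): Centre of the holder with the SQUARE tile (36 x 36 mm); otherwise as the round one's, same axes. It stays clipped. The three holders sit 90 mm apart along one rail, in random order. Rail: aluminium bar 14 mm wide, 300 mm long, top 52 mm above the table, on a fixed wooden batten 70 x 310 mm, 16 mm high.
- oblong_center (a point): Centre of the holder with the narrow OBLONG tile (38 x 14 mm, long side across the rail); otherwise as the round one's. It stays clipped. Catch, alike on all three: sprung steel rollers in the rail's sides hold two lips in the holder's slot. A straight upward pull of about 12 to 18 N frees it; the rollers let go within 6 mm of lift and the holder is clear of the bar after 28 mm.
- mat (a point): Centre of the upper face of the green mat, 160 x 160 mm, 14 mm above the table, on the fixed plywood assembly board. z up. A wooden L-shaped fence, its top 22 mm above the mat, stands beyond the mat's -x and -y edges, inner faces 96 mm from this point; the other two sides are open.

How it is judged:
On the way, in this order (a step that is already met when the one before it is completed fails the run):
1. the round sample's holder is lifted off the rail, its centre more than 95 mm above the table (height (world z) of round_center above 0.095 m), for 0.1 s.
2. it is lowered onto the mat while the fingers still hold it: foot within 12 mm of the mat, centre within 45 mm of the mat's centre (z of round_center in the frame of mat below 0.044 m and horizontal distance between round_center and mat below 0.045 m and contact force between the fingers and round above 0.3 N), for 0.05 s.
At the end, for the whole second after the job is handed in: The round sample's holder stands upright (within 8 degrees) and at rest on the green mat, its centre within 45 mm of the mat's centre; the square and the oblong sample's holders are clipped on the rail within 10 mm of where they were (horizontal distance between round_center and mat below 0.045 m and z of round_center in the frame of mat between 0.027 and 0.037 m and angle between round_center's own z axis and vertical below 0.15 rad and linear speed of round below 0.02 m/s and distance of each of square_center, oblong_center from where it was at the start of the episode below 0.01 m); the robot touches nothing.
It fails at once if the square or the oblong sample's holder is moved by more than 10 mm (distance of any of square_center, oblong_center from where it was at the start of the episode above 0.01 m).
It also fails if it takes over 38 s, if anything falls off the work surface, if the arm or the gripper's body presses on something with over 40 N, if the wrist force passes 120 N, or if a joint passes its speed limit or range.

## Working session

There is one attempt and no reset: what is moved stays moved. The work goes in short steps, Python scripts to look and compute and a tool call to move; the robot and the scene stay as the last step left them, time stands still between calls to the robot, and variables do not carry over. Pictures are saved under pics/ and viewed, at most 10 in all, crops included, and the job is handed in when it is done.

Besides the shell and the picture viewer there is one more tool, called after "Request:" as name([rows], argument=value, ...), one row to a line, values as JSON. step_arm: Moves the arm, as the interface text tells. Its arguments: {"type":"object","properties":{"steps":{"type":"array","items":{"type":"array","items":{"type":"number"}}}},"required":["steps"]}

```bash
mkdir -p pics; cat > h.py <<'E'
import numpy as np, cv2
from bench import bot
def cloud(c):
    h,w=c['depth'].shape; u,v=np.meshgrid(np.arange(w),np.arange(h)); d=c['depth']
    p=np.stack([(u-c['cx'])/c['fx']*d,-(v-c['cy'])/c['fy']*d,-d],-1)
    return p@c['pose'][:3,:3].T+c['pose'][:3,3]
def save(c,n): cv2.imwrite(f'pics/{n}.png',c['img'][:,:,::-1])
E
python3 - <<'E'
from h import *
c=bot.read_camera('top'); save(c,'top1'); np.savez('top1.npz',**c)
print([k for k in c], c['pose'],c['fx']); s=bot.state();print(s)
P=cloud(c); hsv=cv2.cvtColor(c['img'],cv2.COLOR_RGB2HSV)
m=cv2.inRange(hsv,(40,60,30),(90,255,255)); 
n,l,st,ce=cv2.connectedComponentsWithStats(m)
for i in range(1,n):
    if st[i,4]>100: print('green',st[i],ce[i],np.median(P[l==i],0))
E
```

```text
['img', 'depth', 'fx', 'fy', 'cx', 'cy', 'pose'] [[-0.02100012  0.99495155 -0.09813465  0.48836908]
 [-0.99955667 -0.02296618 -0.01894765  0.05797426]
 [-0.02110577  0.09769324  0.99499275  0.75196859]
 [ 0.          0.          0.          1.        ]] 430.51811472058625
{'clock': 0.05, 'joint_positions': array([-1.29119046,  0.53714929, -0.00445956,  1.53879878,  0.00257511,
        1.06731377, -0.07116704]), 'dq': array([-0.00045429, -0.00155903, -0.00065044, -0.0006787 , -0.00166738,
        0.00114422, -0.00215706]), 'joint_efforts': array([ 2.82858848e-03, -5.72618079e+01,  9.94767286e-01, -2.52525151e+01,
       -5.64141199e-02,  1.33000975e-02,  1.18116435e-05]), 'position': array([0.22011816, 0.61097402, 0.2378788 ]), 'tcp_rot': array([-9.85540894e-05,  1.71988134e-01,  9.85098670e-01, -8.25951297e-04]), 'force': array([-0.90293858,  0.11037022, -0.45421627]), 'torque': array([-0.03607534, -0.00308587, -0.0145649 ]), 'finger_force': 0.0, 'gripper_width': 0.08783331779903876}
green [ 392  134  103   99 8555] [442.6075979  183.42255991] [ 0.59325901 -0.21943876  0.0141236 ]
```

View pics/top1.png

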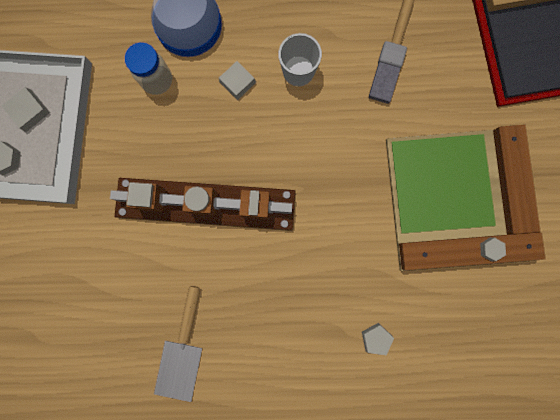

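The round tile sits on the middle holder, near (197,199). The square one is at (140,195) and the oblong at (254,203). The mat is centred near (443,184), with the fence to the right and below it. Next I'll measure positions.

```bash
python3 - <<'E'
from h import *
from scipy.spatial.transform import Rotation as R
c=dict(np.load('top1.npz')); P=cloud(c)
roi=np.zeros(P.shape[:2],bool); roi[165:240,100:305]=1
m=(roi&(P[...,2]>0.075)).astype(np.uint8)
n,l,st,ce=cv2.connectedComponentsWithStats(m)
C=[]
for i in range(1,n):
    if st[i,4]>60:
        q=P[l==i]; x=(q.min(0)+q.max(0))/2; print(st[i],q.mean(0),x,np.ptp(q,0)); 
        C.append(cv2.minAreaRect((q[:,:2]*1000).astype(np.float32))); print(C[-1])
hsv=cv2.cvtColor(c['img'],cv2.COLOR_RGB2HSV)
g=cv2.inRange(hsv,(40,60,30),(90,255,255))>0; g[:, :380]=0
print('mat',cv2.minAreaRect((P[g][:,:2]*1000).astype(np.float32)),P[g].mean(0))
a=P[(roi)&(P[...,2]>0.045)&(P[...,2]<0.056)&(hsv[...,1]<60)]
v=np.linalg.svd(a[:,:2]-a[:,:2].mean(0),full_matrices=False)[2][0]; print('rail',v,np.degrees(np.arctan2(v[0],v[1])),a.mean(0))
s=bot.state(); q=s['tcp_rot']; print(R.from_quat(q[[1,2,3,0]]).as_matrix(), s['position'])
E
```

```text
[127 182  30  27 710] [0.57591944 0.27638385 0.0879992 ] [0.54374347 0.18032078 0.41356199] [0.11074879 0.24469304 0.67681321]
((547.4791259765625, 177.74009704589844), (263.07440185546875, 46.29541778564453), 73.71214294433594)
[183 186  30  27 709] [0.56742289 0.18819029 0.08859606] [0.53935177 0.1356931  0.41359318] [0.10196538 0.15543767 0.67675084]
((544.9547119140625, 131.76995849609375), (179.4110107421875, 49.01640319824219), 67.80020904541016)
[240 190  29  27 709] [0.55967189 0.10070642 0.08149749] [0.56068463 0.10089037 0.08330731] [0.0422334  0.04485827 0.01617841]
((560.1038208007812, 100.95674133300781), (44.09415817260742, 40.26305389404297), 85.21869659423828)
mat ((640.69384765625, -243.989501953125), (246.25250244140625, 629.9996337890625), 48.11793518066406) [ 0.59402314 -0.2187725   0.01723889]
rail [0.09570966 0.99540929] 5.4921663374805885 [0.56750827 0.18127202 0.05219708]
[[-9.40840144e-01  3.38850401e-01 -4.78278649e-04]
 [ 3.38850727e-01  9.40838799e-01 -1.59338678e-03]
 [-8.99366400e-05 -1.66118732e-03 -9.99998616e-01]] [0.22011816 0.61097402 0.2378788 ]
```

```bash
cat >> h.py <<'E'
from scipy.spatial.transform import Rotation as R
def tool(): s=bot.state(); return s['position'],R.from_quat(s['tcp_rot'][[1,2,3,0]]).as_matrix(),s
def go(p,yaw):
    "shift and turn in tool axes to reach TCP p, pointing down, tool y at world angle yaw (deg)"
    x,M,s=tool(); a=np.radians(yaw); y=np.array([np.cos(a),np.sin(a),0]); z=np.array([0,0,-1.]); T=np.stack([np.cross(y,z),y,z],1)
    print('shift',np.round(M.T@(np.array(p)-x),4),'turn',np.round(R.from_matrix(M.T@T).as_rotvec(degrees=True),2))
E
python3 - <<'E'
from h import *
c=dict(np.load('top1.npz')); P=cloud(c)
roi=np.zeros(P.shape[:2],bool); roi[165:240,100:305]=1
m=(roi&(P[...,2]>0.075)&(P[...,2]<.1)).astype(np.uint8)
n,l,st,ce=cv2.connectedComponentsWithStats(m)
for i in range(1,n):
    if st[i,4]>60:
        q=P[l==i]; q=q[q[:,2]>.084] if 0 else q
        print(np.median(q,0),q.mean(0),cv2.minAreaRect((q[:,:2]*1000).astype(np.float32)))
hsv=cv2.cvtColor(c['img'],cv2.COLOR_RGB2HSV)
g=(cv2.inRange(hsv,(40,60,30),(90,255,255))>0)&(abs(P[...,2]-.014)<.008); g[:, :380]=0
print('mat',cv2.minAreaRect((P[g][:,:2]*1000).astype(np.float32)),P[g].mean(0))
# round tile circle: bright low-sat pixels, ray onto z=.088
t=cv2.inRange(hsv,(0,0,110),(179,70,255)); t[:, :180]=0;t[:,216:]=0;t[:183]=0;t[215:]=0
n,l,st,ce=cv2.connectedComponentsWithStats(t); i=1+st[1:,4].argmax(); print(st[i],ce[i])
d=c['pose'][:3,:3]@np.array([(ce[i][0]-c['cx'])/c['fx'],-(ce[i][1]-c['cy'])/c['fy'],-1]); o=c['pose'][:3,3]
print('tile',o+d*(.088-o[2])/d[2])
go([.567,.188,.2],-5.5)
E
```

```text
[0.57621007 0.27645628 0.0879592 ] [0.57616676 0.27700083 0.08612358] ((577.2381591796875, 279.75823974609375), (44.76384735107422, 40.25068664550781), 84.0706558227539)
[0.56771596 0.18872695 0.0874126 ] [0.56787143 0.1889291  0.08483224] ((568.69384765625, 190.25997924804688), (44.26483154296875, 40.024803161621094), 84.56986236572266)
[0.55949323 0.10024885 0.07908628] [0.55967189 0.10070642 0.08149749] ((560.1038208007812, 100.95674133300781), (44.09415817260742, 40.26305389404297), 85.21869659423828)
mat ((705.3490600585938, -235.72222900390625), (185.0159149169922, 408.51763916015625), 81.6787338256836) [ 0.5942339  -0.21978655  0.01413106]
[185 187  23  24 448] [195.88839286 198.24553571]
tile [0.56911716 0.19082254 0.088     ]
shift [-0.4697 -0.2803  0.0384] turn [-8.000e-02  7.000e-02  7.569e+01]
```

Request:
step_arm([
  [-0.035,-0.021,0,0,0,5.6,1],
  [-0.07,-0.042,0,0,0,11.2,1],
  [-0.105,-0.063,0,0,0,16.8,1],
  [-0.14,-0.084,0,0,0,22.4,1],
  [-0.175,-0.105,0,0,0,28,1],
  [-0.21,-0.126,0,0,0,33.6,1],
  [-0.245,-0.147,0,0,0,39.2,1],
  [-0.28,-0.168,0,0,0,45,1],
])

```text
clock: 0.85
position: [0.4273, 0.3569, 0.2384]
tcp_rot: [-0.0, 0.538, 0.843, -0.0]
force: [-0.3, 1.0, 0.4]
gripper_width: 0.0881
finger_force: 0.0
```

```bash
python3 -c "
from h import *
go([.569,.190,.2],-5.5)"
```

```text
shift [-0.2111  0.058   0.0384] turn [-4.000e-02  2.000e-02  3.046e+01]
```

Request:
step_arm([
  [-0.035,0.01,0.006,0,0,5,1],
  [-0.07,0.019,0.012,0,0,10,1],
  [-0.105,0.029,0.018,0,0,15,1],
  [-0.14,0.038,0.024,0,0,20,1],
  [-0.175,0.048,0.03,0,0,25,1],
  [-0.211,0.058,0.038,0,0,30.5,1],
  [-0.211,0.058,0.038,0,0,30.5,1],
  [-0.211,0.058,0.038,0,0,30.5,1],
])

```text
clock: 1.65
position: [0.5688, 0.1916, 0.2]
tcp_rot: [-0.0, 0.739, 0.673, -0.001]
force: [0.2, 0.6, 0.9]
gripper_width: 0.088
finger_force: 0.0
```

```bash
python3 - <<'E'
from h import *
c=bot.read_camera('wrist'); save(c,'w1'); P=cloud(c)
hsv=cv2.cvtColor(c['img'],cv2.COLOR_RGB2HSV)
m=((abs(P[...,2]-.087)<.006)&(np.hypot(P[...,0]-.569,P[...,1]-.19)<.04)).astype(np.uint8)
q=P[m>0]; print(len(q),np.median(q,0),cv2.minAreaRect((q[:,:2]*1000).astype(np.float32)))
go([.569,.190,.037],-5.5)
E
```

```text
1286 [0.56793579 0.19228613 0.08859889] ((568.0256958007812, 191.19215393066406), (36.97528839111328, 37.15809631347656), 86.21343994140625)
shift [-0.003   0.0012  0.1633] turn [-0.08 -0.01  0.27]
```

View pics/w1.png

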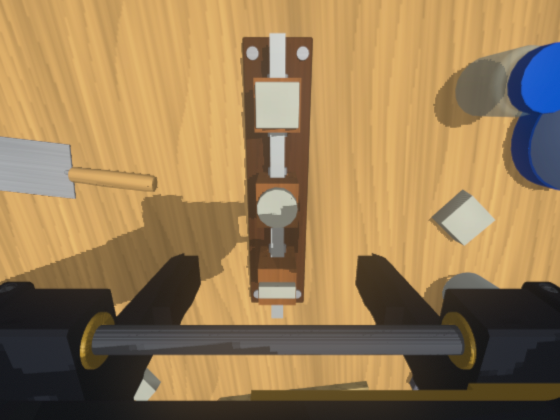

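The wrist view shows the round tile midway between the fingers, at (277,208), with the rail square to them. I'll descend to the grasp height.

Request:
step_arm([
  [-0.001,0.0,0.03,0,0,0,1],
  [-0.001,0.0,0.06,0,0,0,1],
  [-0.001,0.0,0.09,0,0,0,1],
  [-0.001,0.0,0.115,0,0,0,1],
  [-0.001,0.0,0.14,0,0,0,1],
  [-0.001,0.0,0.155,0,0,0,1],
  [-0.001,0.0,0.163,0,0,0,1],
  [-0.001,0.0,0.163,0,0,0,1],
])

```text
clock: 2.5
position: [0.5684, 0.192, 0.0373]
tcp_rot: [-0.0, 0.739, 0.674, -0.0]
force: [-0.5, -0.4, -0.2]
gripper_width: 0.0881
finger_force: 0.0
```

Request:
step_arm([
  [0,0,0,0,0,0,-1],
  [0,0,0,0,0,0,-1],
  [0,0,0,0,0,0,-1],
  [0,0,0,0,0,0,-1],
  [0,0,0,0,0,0,-1],
  [0,0,0,0,0,0,-1],
  [0,0,0,0,0,0,-1],
  [0,0,0,0,0,0,-1],
])

```text
clock: 3.3
position: [0.5687, 0.1913, 0.0378]
tcp_rot: [-0.0, 0.739, 0.674, -0.0]
force: [-2.1, -0.5, 2.3]
gripper_width: 0.0397
finger_force: 30.0
```

Gripped at 30 N, which is less than the advised 40 N. I'll pull gently and check for slip.

Request:
step_arm([
  [0,0,-0.001,0,0,0,-1],
  [0,0,-0.002,0,0,0,-1],
  [0,0,-0.003,0,0,0,-1],
  [0,0,-0.004,0,0,0,-1],
  [0,0,-0.005,0,0,0,-1],
])

```text
clock: 3.8
position: [0.5685, 0.191, 0.0425]
tcp_rot: [-0.0, 0.739, 0.674, -0.001]
force: [-0.9, -0.0, -6.5]
gripper_width: 0.0397
finger_force: 30.0
```

```bash
python3 - <<'E'
from h import *
c=bot.read_camera('wrist'); save(c,'w2'); P=cloud(c)
s=bot.state(); print(s['position'],s['force'],s['gripper_width'],s['finger_force'])
for y in (.191,.28):
  x=.569+.0925*(y-.191)
  q=P[(np.hypot(P[...,0]-x,P[...,1]-y)<.013)&(P[...,2]<.12)]; print(len(q),np.median(q,0) if len(q) else 0)
E
```

```text
[0.5688814  0.19099161 0.04299427] [-1.47448879 -0.84151814 -4.47762792] 0.039795512134351355 29.99414918012917
879 [0.56932837 0.19848546 0.09331213]
5632 [0.57728069 0.28058449 0.0886777 ]
```

The holder top rose from 88.6 to 93.3 mm with the fingers, so it isn't slipping. I'll continue up.

Request:
step_arm([
  [0,0,-0.002,0,0,0,-1],
  [0,0,-0.004,0,0,0,-1],
  [0,0,-0.008,0,0,0,-1],
  [0,0,-0.014,0,0,0,-1],
  [0,0,-0.024,0,0,0,-1],
  [0,0,-0.036,0,0,0,-1],
  [0,0,-0.05,0,0,0,-1],
  [0,0,-0.064,0,0,0,-1],
])

```text
clock: 4.65
position: [0.5697, 0.1913, 0.1085]
tcp_rot: [0.0, 0.739, 0.674, 0.001]
force: [1.1, -0.6, -1.1]
gripper_width: 0.0398
finger_force: 30.0
```

Request:
step_arm([
  [0,0,-0.015,0,0,0,-1],
  [0,0,-0.03,0,0,0,-1],
  [0,0,-0.045,0,0,0,-1],
  [0,0,-0.055,0,0,0,-1],
  [0,0,-0.06,0,0,0,-1],
  [0,0,-0.06,0,0,0,-1],
])

```text
clock: 5.25
position: [0.5693, 0.1915, 0.1674]
tcp_rot: [0.0, 0.739, 0.674, 0.0]
force: [-0.7, 0.0, -1.4]
gripper_width: 0.0397
finger_force: 30.0
```

```bash
python3 - <<'E'
from h import *
c=bot.read_camera('scene'); save(c,'s2'); w=bot.read_camera('wrist'); P=cloud(w)
x,M,s=tool(); print(x,s['force'],s['gripper_width'],s['finger_force'])
q=P[(np.hypot(P[...,0]-x[0],P[...,1]-x[1])<.013)&(P[...,2]<.25)&(P[...,2]>.1)]; print('top',len(q),np.median(q,0))
# mat from top and wrist
c=bot.read_camera('top'); P=cloud(c); hsv=cv2.cvtColor(c['img'],cv2.COLOR_RGB2HSV)
g=(cv2.inRange(hsv,(40,60,30),(90,255,255))); n,l,st,ce=cv2.connectedComponentsWithStats(g); i=1+st[1:,4].argmax()
print('mat',st[i],np.median(P[l==i],0))
q=P[l==i]; q=q[abs(q[:,2]-.014)<.008]; print(q.mean(0))
r=cv2.minAreaRect(np.argwhere(l==i)[:,::-1].astype(np.float32)); o=c['pose'][:3,3]
for u,v in [r[0],*cv2.boxPoints(r)]:
  d=c['pose'][:3,:3]@np.array([(u-c['cx'])/c['fx'],-(v-c['cy'])/c['fy'],-1]); print(o+d*(.014-o[2])/d[2])
go([.594,-.219,x[2]],-5.5)
E
```

```text
[0.56859222 0.1912514  0.16622556] [-0.73778894  0.55279633 -1.95856439] 0.04001177732233417 29.99569087754935
top 861 [0.56884826 0.19884224 0.21748662]
mat [ 392  134  103   99 8552] [ 0.59323112 -0.21958627  0.0140969 ]
[ 0.59401792 -0.21974036  0.01411877]
[ 0.59400255 -0.2204135   0.014     ]
[ 0.66922596 -0.13556038  0.014     ]
[ 0.68018408 -0.30020013  0.014     ]
[ 0.52056498 -0.30325215  0.014     ]
[ 0.50941035 -0.14209825  0.014     ]
shift [-0.4061  0.0633 -0.    ] turn [-0.06  0.04  0.19]
```

View pics/s2.png

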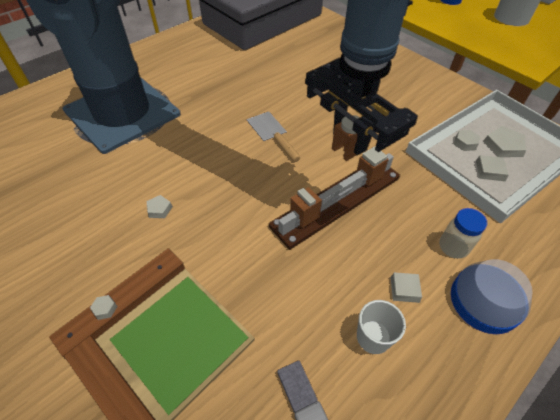

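The scene view shows the holder in the fingers at (348,130), and the other two still clipped at (305,207) and (375,165). I'll carry it over to the mat.

Request:
step_arm([
  [-0.015,0.002,0,0,0,0,-1],
  [-0.04,0.006,0,0,0,0,-1],
  [-0.07,0.011,0,0,0,0,-1],
  [-0.1,0.016,0,0,0,0,-1],
  [-0.13,0.02,0,0,0,0,-1],
  [-0.16,0.025,0,0,0,0,-1],
  [-0.19,0.03,0,0,0,0,-1],
  [-0.22,0.034,0,0,0,0,-1],
])

```text
clock: 6.2
position: [0.5819, -0.0336, 0.1664]
tcp_rot: [-0.0, 0.739, 0.673, -0.0]
force: [-0.2, -0.1, -1.2]
gripper_width: 0.0395
finger_force: 30.0
```

Request:
step_arm([
  [-0.03,0.005,0,0,0,0,-1],
  [-0.06,0.01,0,0,0,0,-1],
  [-0.09,0.015,0,0,0,0,-1],
  [-0.12,0.019,0,0,0,0,-1],
  [-0.15,0.024,0,0,0,0,-1],
  [-0.175,0.028,0,0,0,0,-1],
  [-0.186,0.029,0,0,0,0,-1],
  [-0.186,0.029,0,0,0,0,-1],
])

```text
clock: 7.0
position: [0.593, -0.2213, 0.1664]
tcp_rot: [0.0, 0.74, 0.672, -0.001]
force: [0.5, 0.9, -1.0]
gripper_width: 0.0395
finger_force: 30.0
```

```bash
python3 - <<'E'
from h import *
w=bot.read_camera('wrist'); P=cloud(w); c=bot.read_camera('top'); save(c,'t3')
x,M,s=tool(); print(x,s['force'],s['gripper_width'],s['finger_force'])
q=P[(np.hypot(P[...,0]-x[0],P[...,1]-x[1])<.013)&(P[...,2]<.25)&(P[...,2]>.1)]; print('top',len(q),np.median(q,0))
print(R.from_matrix(M).as_matrix()[:,2])
go([.594,-.220,.028],-5.5)
E
```

```text
[ 0.59391492 -0.21756933  0.16631311] [-0.13176257 -0.24196416 -1.61140594] 0.03998502409851085 29.995752959512174
top 1213 [ 0.5945473  -0.21124278  0.21718165]
[-6.92718801e-04  1.23427339e-03 -9.99998998e-01]
shift [-0.0026  0.0004  0.1383] turn [-0.05 -0.07  0.23]
```

View pics/t3.png

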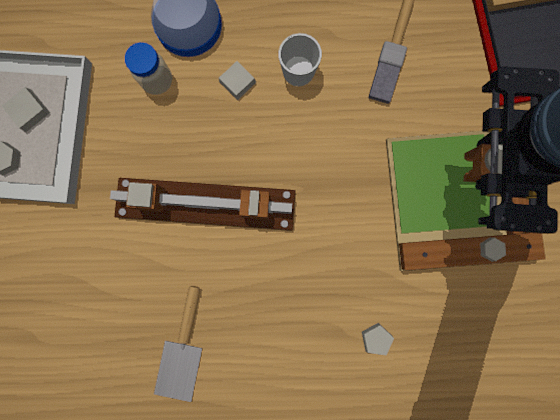

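The rail still carries its two holders, at (140,195) and (254,203). The gripper looks shifted towards (480,170) because of its height, but the pose is over the mat centre. I'll lower it.

Request:
step_arm([
  [0,0,0.015,0,0,0,-1],
  [0,0,0.04,0,0,0,-1],
  [0,0,0.065,0,0,0,-1],
  [0,0,0.09,0,0,0,-1],
  [0,0,0.11,0,0,0,-1],
  [0,0,0.122,0,0,0,-1],
  [0,0,0.13,0,0,0,-1],
  [0,0,0.133,0,0,0,-1],
])

```text
clock: 7.9
position: [0.594, -0.2181, 0.033]
tcp_rot: [-0.0, 0.739, 0.674, -0.0]
force: [0.5, -0.4, -1.2]
gripper_width: 0.0395
finger_force: 30.0
```

Request:
step_arm([
  [0,0,0.001,0,0,0,-1],
  [0,0,0.002,0,0,0,-1],
  [0,0,0.003,0,0,0,-1],
  [0,0,0.004,0,0,0,-1],
  [0,0,0.005,0,0,0,-1],
  [0,0,0.005,0,0,0,-1],
])

```text
clock: 8.5
position: [0.5941, -0.2188, 0.0287]
tcp_rot: [-0.0, 0.739, 0.674, 0.0]
force: [0.2, 0.6, -1.7]
gripper_width: 0.0398
finger_force: 30.0
```

Request:
step_arm([
  [0,0,0.0005,0,0,0,-1],
  [0,0,0.001,0,0,0,-1],
  [0,0,0.0015,0,0,0,-1],
  [0,0,0.0015,0,0,0,-1],
])

```text
clock: 8.9
position: [0.5942, -0.2188, 0.0278]
tcp_rot: [-0.0, 0.739, 0.674, 0.0]
force: [-2.6, 1.4, 4.6]
gripper_width: 0.0394
finger_force: 30.0
```

The force has gone from -1.7 to +4.6 N, so it is standing on the mat. I'll open the fingers and rise.

Request:
step_arm([
  [0,0,0,0,0,0,-0.4],
  [0,0,0,0,0,0,0],
  [0,0,0,0,0,0,0.4],
  [0,0,0,0,0,0,0.8],
  [0,0,0,0,0,0,1],
  [0,0,0,0,0,0,1],
  [0,0,0,0,0,0,1],
  [0,0,0,0,0,0,1],
])

```text
clock: 9.7
position: [0.5942, -0.2188, 0.0272]
tcp_rot: [0.0, 0.739, 0.674, 0.0]
force: [-0.6, -0.9, -0.4]
gripper_width: 0.0879
finger_force: 0.0
```

Request:
step_arm([
  [0,0,-0.01,0,0,0,1],
  [0,0,-0.03,0,0,0,1],
  [0,0,-0.06,0,0,0,1],
  [0,0,-0.09,0,0,0,1],
  [0,0,-0.12,0,0,0,1],
  [0,0,-0.15,0,0,0,1],
  [0,0,-0.16,0,0,0,1],
  [0,0,-0.16,0,0,0,1],
])

```text
clock: 10.5
position: [0.5951, -0.2192, 0.1891]
tcp_rot: [0.001, 0.739, 0.674, 0.001]
force: [-0.3, 0.1, -0.4]
gripper_width: 0.0878
finger_force: 0.0
```

```bash
python3 - <<'E'
from h import *
c=bot.read_camera('wrist'); save(c,'w4'); P=cloud(c)
m=(abs(P[...,2]-.078)<.012)&(np.hypot(P[...,0]-.594,P[...,1]+.22)<.05)
q=P[m]; print(len(q),np.median(q,0),cv2.minAreaRect((q[:,:2]*1000).astype(np.float32)),tool()[0],bot.state()['gripper_width'])
E
```

```text
1886 [ 0.59428141 -0.21519718  0.07817172] ((594.0443725585938, -219.23968505859375), (44.665374755859375, 40.05424499511719), 84.87471008300781) [ 0.59420116 -0.21865658  0.18738286] 0.08821594714388718
```

View pics/w4.png

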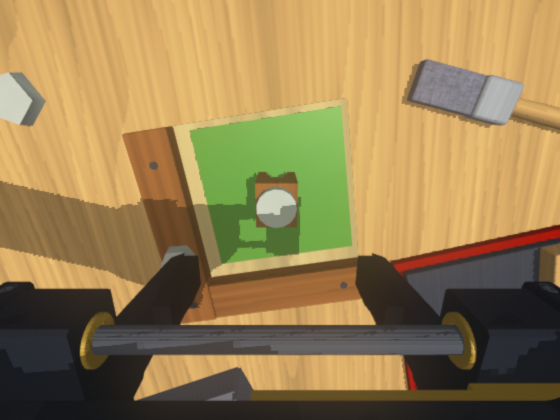

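The holder stands upright in the middle of the green mat at (276,208), its top at 78 mm as expected, and the gripper is clear.

```bash
python3 -c "
from bench import bot
print(bot.sign_off())"
```

```text
the job is handed in; nothing more can be done
None
```

I pulled the round sample's holder off the rail and set it upright about 1 mm from my measured mat centre, with the square and oblong holders still clipped, then handed the job in at about 10.5 s; the sign-off returned no verdict.

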